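# Tighten the jig's brass clamp nut with the adjustable wrench

### The arm

A 7-joint arm with a two-finger parallel gripper is mounted at the origin on the work surface. World frame = base frame: x ahead of the robot, y to its left, z up, the work surface at z = 0. Lengths are in m, angles in rad, forces in N, time in s.
With the tool pointing down it reaches from about 0.425 to 0.925 m from the base axis. Payload 6.8 kg.
Tool frame: the origin (TCP) lies midway between the tips of the shut fingers; the grasp point (between the pads) lies behind it (env.grip_point_offset is the y of the grasp point in the tool frame, in m); y points along the fingers, x is the direction in which the jaws open and shut, and the axes are right-handed (so a half turn about y gives the same grasp; the last joint's range is limited). The gripper opens to 88 mm and grips with 3 to 60 N. Pads are 20 mm wide; open, the fingers measure 115 mm over their backs; the gripper's body (75 mm by 178 mm) begins 61 mm behind the grasp point.
Start: joints at [1.115, 0.477, 0.022, 1.555, -0.011, 1.109, -0.083], TCP at [0.23, -0.635, 0.223] pointing down, gripper open.
Joint ranges: [-2.96, 2.96], [-0.34, 2.1], [-1.41, 1.46], [0.24, 2.44], [-1.37, 4.51], [0.17, 1.92], [-2.96, 2.96]. Speed limits (rad/s): [2.39, 2.39, 3.14, 3.14, 3.14, 3.14, 3.14].

### API

Orientations are given as [roll, pitch, yaw] about the fixed x, y, z axes, in that order (R = Rz(yaw) Ry(pitch) Rx(roll)).
In Python, from rig import env gives the robot as it stands. The module is installed in compiled form; this text tells all that it offers.
- The arm moves only by the tool play_rows, never from a script. Its argument "targets" is a list of rows, each a list of 3 entries, a list of its own where there are three numbers: the shift along the tool's x, y, z in cm, then the turn about the tool's y in rad, then the opening in per cent of the stroke, from 0 (shut) to 100 (fully open). In form: [[[dx, dy, dz], roll, gripper], ...]. A call has 1 to 12 rows; each row shifts and turns the commanded pose from where the row before left it, along the tool's axes as they then stand; what a row does not reach is not made up. A row lasts 1/10 s, in which the tool goes at most 50 mm and 8.59 degrees, less where a joint would pass 70% of its speed; a pose out of reach is approached as far as the arm can. A call with a gripper value outside its range is refused whole. The fingers move at their own pace and stop on an object; "newtons" is the grip in N (left out, the last holds). Time passes only in rows, so rows that do not move let the fingers close. It gives the time, the measured TCP pose, the force and the opening at its end, in the units of the state.
- env.read_state(): the state, without advancing time (a new reading comes with each control period).
- env.grab_frame(name): name is "scene" or "top" or "wrist"; returns the picture (480x640x3 uint8, red, green, blue); there is no depth.
- env.camera_info(name): a dict with "fov_y" (degrees; the focal length in pixels is half the picture's height over the tangent of half this angle, whatever the lens; pixels are square), "cx", "cy" (the principal point, pixels), "rvec" (rotation vector, rad) and "tvec" (3), from world to camera coordinates, as OpenCV has them. Camera axes: x right, y down, z forward; pixel columns grow to the right and rows downward; lengths in m; the calibration is good to about 2 mm. A picture is of the moment at which its call begins: read the wrist's pose just before it. camera_info takes no time and is no camera call; for the wrist camera it gives the pose at the moment of the call.
- env.sign_off(): hands the job in, once; it reports no verdict.
The state is a dict: "time": time; "joint_positions": joint angles; "dq": joint speeds; "joint_torque": joint torques, N m; "eef_pos": TCP position; "eef_rot": TCP orientation; "force": force on the tool from outside, world axes, zero at the start; "torque": the same for the moment, N m; "finger_gap": finger opening in m.
Only numpy, scipy, OpenCV 4.12 (cv2) and the standard library are available. Lean on these libraries where they do the work, as an engineer would, in place of code of your own. Each camera call takes 0.05 s, during which the arm holds its last target. There are 200 camera calls.

### The job

Two inspection jigs each have an adjustable wrench left hanging loosely on their clamp nut. On the jig with the brass nut, first roll the wrench's worm by pushing its orange thumb fin towards the nut until the jaws close snugly on the nut, then swing the wrench handle clockwise seen from above by about an eighth of a turn (45 degrees), so that it lies over the yellow mark on the jig and has turned the nut with it. Leave the wrench on the dark nut where it is.

Things in the scene. Friction and masses are not known exactly. Their poses are not given: they have to be found in the camera images.
- brass_wrench: Adjustable wrench held on the BRASS nut: turns level about the nut's axis only, stiff (0.15 N m), cannot lift. Origin on the nut's axis, 73 mm above the table; x level, from handle to jaws, z up. Steel head 70 mm wide, top 7 mm above origin; nut 30 mm across flats, stud top 19 mm above origin. Jig plate 140 x 140 mm, 13 mm below origin; yellow mark on it 45 deg clockwise of the handle's start.
- brass_handle (a point): Point on this wrench's blue handle, mid thickness, on its centre line, 150 mm from the nut's axis, axes as the wrench's. The handle is 26 mm wide, 15 mm thick and runs from 85 to 190 mm from the nut's axis; it overhangs the jig, so from 105 mm outwards the space beside it and 60 mm below it is free.
- brass_worm (a joint): Roll of its worm (axis across the wrench, at wrench x = -45 mm, z = 0), rad. An orange fin, 20 mm wide, 5 thick, tip 36 mm from that axis, leans 0.6 rad back over the handle at 0, is upright at 0.6; pushing it to the nut adds. Jaws 42 mm apart at 0, 10 mm less per rad: snug, and stopped by the nut, at about 1.2. Starts at 0 to 0.2; 0.15 N m friction (6 to 8 N on the fin), stays where left.
- brass_nut (a joint): Turn of the brass nut in rad, about 0 at the start, growing clockwise seen from above. Friction 0.15 N m, no end stop within reach. With the jaws open the wrench slips round it; with the jaws snug it turns with the wrench.
- black_handle (a point): Point on the blue handle, 150 mm from the nut's axis, of the same kind of wrench on the DARK steel nut of the other jig, to be left alone: 73 mm above the table; axes as those of the other wrench.

How it is judged:
On the way, in this order (a step that is already met when the one before it is completed fails the run):
1. the worm is rolled until the jaws are snug on the brass nut (less than 2 mm of play), before the nut is turned (value of joint brass_worm above 1 rad and value of joint brass_nut below 0.3 rad), for 0.2 s.
2. the nut is turned clockwise with the wrench (value of joint brass_nut above 0.58 rad and value of joint brass_worm above 1 rad), for 0.2 s.
At the end, for the whole second after the job is handed in: The jaws are still snug on the brass nut (worm past 1.0 rad, under 2 mm of play), and the brass nut has been turned 45 degrees clockwise, within 12 degrees (0.58 to 0.99 rad), and is at rest (all of step 2 and value of joint brass_nut below 0.99 rad and velocity of joint brass_nut between -0.05 and 0.05 rad/s); the robot touches nothing.
It fails at once if the wrench on the dark nut is turned (by more than about 6 degrees) (distance of black_handle from where it was at the start of the episode above 0.015 m).
It also fails if it takes over 54 s, if anything falls off the work surface, if the arm or the gripper's body presses on something with over 40 N, if the wrist force passes 120 N, or if a joint passes its speed limit or range.

## Working session

There is one attempt and no reset: what is moved stays moved. The work goes in short steps, Python scripts to look and compute and a tool call to move; the robot and the scene stay as the last step left them, time stands still between calls to the robot, and variables do not carry over. Pictures are saved under pics/ and viewed, about 8 in all and at most 12, crops included, and the job is handed in when it is done.

Besides the shell and the picture viewer there is one more tool, called after "Request:" as a command line: name --argument value ..., lists and objects as JSON in quotes. play_rows: Moves the arm, as the interface text tells. Its arguments: {"type":"object","properties":{"targets":{"type":"array","items":{"type":"array"}},"newtons":{"type":"number"}},"required":["targets"]}

```bash
mkdir -p pics
cat > h.py <<'E'
from rig import env
import cv2, numpy as np
from scipy.spatial.transform import Rotation as R
def K(i):
    f=240/np.tan(np.radians(i["fov_y"])/2); return f
def snap(n,fn):
    i=env.camera_info(n); im=env.grab_frame(n)[:,:,::-1]; cv2.imwrite(fn,im); return i,im
def ray(i,u,v,z):
    f=K(i); M=cv2.Rodrigues(np.array(i["rvec"],float))[0]; t=np.array(i["tvec"],float)
    c=-M.T@t; d=M.T@np.array([(u-i["cx"])/f,(v-i["cy"])/f,1]); return c+d*(z-c[2])/d[2]
def proj(i,p):
    f=K(i); M=cv2.Rodrigues(np.array(i["rvec"],float))[0]; q=M@np.array(p)+np.array(i["tvec"],float)
    return q[0]/q[2]*f+i["cx"],q[1]/q[2]*f+i["cy"]
E
python3 - <<'E'
from h import *
for n in("scene","top"): i,_=snap(n,f"pics/{n}0.png"); print(n,i)
print(env.read_state(),env.grip_point_offset)
E
```

```text
scene {'fov_y': 51.515543001710085, 'cx': 322.6829917873484, 'cy': 245.81318422094455, 'rvec': array([ 2.03853124,  1.34018642, -0.53939746]), 'tvec': array([-0.21096661, -0.28530156,  1.11034787])}
top {'fov_y': 53.37036096565394, 'cx': 316.8263825985774, 'cy': 251.12894472249468, 'rvec': array([ 2.15598922, -2.09968911,  0.18105496]), 'tvec': array([-0.02243121,  0.5369437 ,  0.84161589])}
{'time': 0.1, 'joint_positions': array([ 1.11489217,  0.4777345 ,  0.02232288,  1.55630735, -0.01149477,
        1.10933867, -0.08308213]), 'dq': array([-8.79882423e-04,  7.49638629e-05,  1.80638520e-03, -2.35840240e-03,
        5.99233523e-05, -1.07199854e-03, -1.41048297e-03]), 'joint_torque': array([ 4.12029258e-03, -5.84090352e+01,  1.53968520e+00, -2.73313862e+01,
       -5.42797765e-02,  1.31076900e-02,  6.71022576e-05]), 'eef_pos': array([ 0.22987906, -0.63407633,  0.22178624]), 'eef_rot': array([-1.57091291,  0.00165588, -1.22293401]), 'force': array([-0.79098607,  0.05854011, -0.94487856]), 'torque': array([-0.00705781, -0.03413713, -0.01930876]), 'finger_gap': 0.08773545565818174} -0.0187
```

View pics/top0.png

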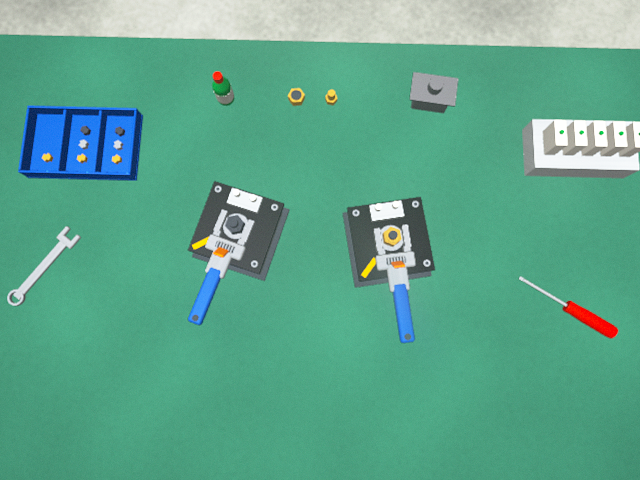

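View pics/scene0.png

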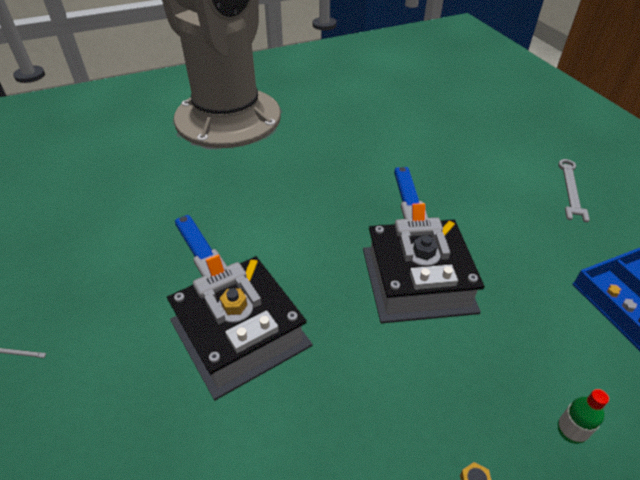

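Top view: brass jig on the right, with its nut at about (392,236) and the handle end at (406,341). The dark jig is on the left. I'll enlarge the brass wrench.

Run:
```python
from h import *
a=cv2.imread("pics/top0.png")[190:350,340:445]; a=cv2.resize(a,None,fx=3.75,fy=3.75,interpolation=cv2.INTER_CUBIC)
b=cv2.imread("pics/scene0.png")[205:375,160:315]; b=cv2.resize(b,(int(155*600/170*.68),408),interpolation=cv2.INTER_CUBIC)
c=np.zeros((600,a.shape[1]+b.shape[1],3),np.uint8); c[:,:a.shape[1]]=a; c[:408,a.shape[1]:]=b
cv2.imwrite("pics/crop1.png",c); print(c.shape,a.shape)
```

```text
(600, 766, 3) (600, 394, 3)
```

View pics/crop1.png

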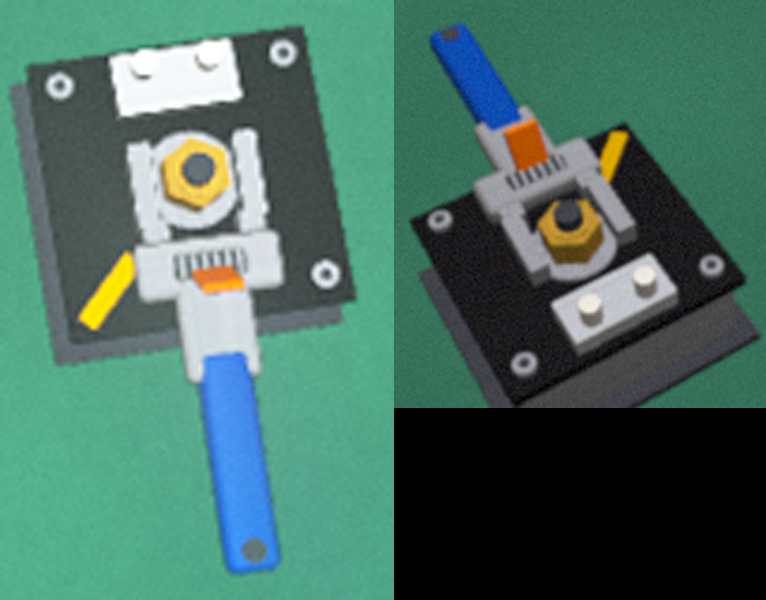

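```bash
cat >> h.py <<'E'
def wf(P):  # wrench frame from nut xy & angle
    pass
E
python3 - <<'E'
from h import *
t=env.camera_info("top"); s=env.camera_info("scene")
P=lambda u,v,z: ray(t,340+u/3.75,190+v/3.75,z)
S=lambda u,v,z: ray(s,160+(u-394)/2.4,205+v/2.4,z)
n=P(199,166,.092); n2=S(568,208,.092); print("stud",n,n2)
a=P(225,355,.0805); b=P(253,570,.0805); print(a,b)
a2=S(504,128,.0805);b2=S(450,30,.0805); print("scene handle",a2,b2)
for N,e in((n,b),(n2,b2),(a,b)):
  d=N-e; print(np.degrees(np.arctan2(d[1],d[0])),np.hypot(*d[:2]))
# plate corners z=.06
print([P(u,v,.06)[:2].round(4) for u,v in((28,66),(300,28),(355,298),(75,343))])
E
```

```text
stud [ 0.5633518  -0.14304386  0.092     ] [ 0.56063387 -0.14159922  0.092     ]
[ 0.47514286 -0.15697233  0.0805    ] [ 0.37591752 -0.16953057  0.0805    ]
scene handle [ 0.47781932 -0.15787454  0.0805    ] [ 0.38051714 -0.16839669  0.0805    ]
8.043322214477532 0.18929647728034096
8.462297505886927 0.18209925369744456
7.21316613377902 0.10001688903159689
[array([ 0.6189, -0.0632]), array([ 0.6419, -0.1984]), array([ 0.5068, -0.2236]), array([ 0.4813, -0.088 ])]
```

Both views agree: the nut is at about (0.5625, -0.1425) and the wrench x direction is about 8°. I'll align the tool's z axis with the wrench x axis, shut the fingers, and travel over.

Request:
play_rows --targets '[[[0,0,0],0.104,0],[[0,0,0],0.104,0],[[-4,0,2.8],0,0],[[-4,0,2.8],0,0],[[-4,0,2.8],0,0],[[-4,0,2.8],0,0],[[-4,0,2.8],0,0],[[-4,0,2.8],0,0],[[-4,0,2.8],0,0],[[-4,0,2.8],0,0],[[-4,0,2.8],0,0],[[-4,0,2.8],0,0]]' --newtons 20

```text
time: 1.3
eef_pos: [0.4519, -0.1976, 0.2226]
eef_rot: [-1.571, -0.0, -1.431]
force: [1.2, -0.1, -0.8]
finger_gap: 0.0007
```

Request:
play_rows --targets '[[[-2,0,1],0,0],[[-2,0,1],0,0],[[0,0,0.7],0,0],[[0,0,0],0,0],[[0,0,0],0,0]]'

```text
time: 1.8
eef_pos: [0.4724, -0.1576, 0.2224]
eef_rot: [-1.571, -0.0, -1.433]
force: [0.9, -0.6, -0.2]
finger_gap: 0.0005
```

```bash
cat > w.py <<'E'
from h import *
s=env.read_state(); N=np.array([.5625,-.1425]); a=np.radians(8); ex=np.array([np.cos(a),np.sin(a)]); ey=np.array([-ex[1],ex[0]])
d=s["eef_pos"][:2]-N; print("wrench x,y mm",d@ex*1e3,d@ey*1e3,"z",s["eef_pos"][2]*1e3,"tool z deg",np.degrees(s["eef_rot"][2])+90,s["eef_rot"],"F",s["force"].round(2),"t",s["time"],s["finger_gap"])
print("F along ex,ey",s["force"][:2]@ex,s["force"][:2]@ey)
E
python3 w.py; python3 -c "
from h import *
snap('wrist','pics/w1.png')"
```

```text
wrench x,y mm -91.34668547541095 -2.3934452829123867 z 222.43494453565629 tool z deg 7.906174811260428 [-1.57144481e+00 -3.26375268e-04 -1.43280755e+00] F [ 0.89 -0.64 -0.25] t 1.8 0.0005273408239381608
F along ex,ey 0.7882283899641871 -0.7539482821630452
```

View pics/w1.png

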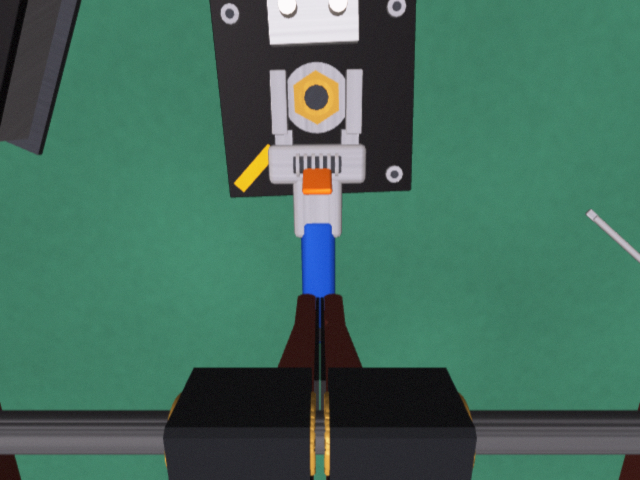

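The wrist view shows the wrench vertical in the picture and aligned with the fingers: stud (316,97), fin tip (317,181), handle (318,260). I'll check those positions.

Run:
```python
from h import *
i=env.camera_info("wrist"); N=np.array([.5625,-.1425]); a=np.radians(8); ex=np.array([np.cos(a),np.sin(a)]); ey=np.array([-ex[1],ex[0]])
for n,u,v,z in(("stud",316,97,.092),("fin back edge",317,193,.103),("fin front",317,170,.105),("handle",318,260,.0805),("handle start",318,224,.0805)):
  d=ray(i,u,v,z)[:2]-N; print(n,d@ex*1e3,d@ey*1e3)
```

```text
stud -0.6732290233362261 0.8561979247216438
fin back edge -61.64466283933712 0.4226737561408643
fin front -46.0569146617311 0.34422047032094955
handle -117.47646928022682 0.017121052359545252
handle start -89.17202382737831 -0.08748572742243395
```

Request:
play_rows --targets '[[[-0.25,3.5,0],0,0],[[0,3.5,0],0,0],[[0,3,0],0,0],[[0,2.2,0],0,0],[[0,1,0],0,0],[[0,0,0],0,0],[[0,0,0],0,0],[[0,0,0],0,0]]'

```text
time: 2.65
eef_pos: [0.4733, -0.1541, 0.0919]
eef_rot: [-1.569, -0.001, -1.431]
force: [0.7, 0.8, -0.1]
finger_gap: 0.0005
```

```bash
python3 w.py
```

```text
wrench x,y mm -89.91156187914274 0.9026002291615144 z 91.89955321855354 tool z deg 7.982554221536333 [-1.56869106e+00 -9.84289319e-04 -1.43147447e+00] F [ 0.69  0.81 -0.1 ] t 2.65 0.0005283408757951806
F along ex,ey 0.7998180654620449 0.7036696963796049
```

Request:
play_rows --targets '[[[0,0,0.6],0,0],[[0,0,0.6],0,0],[[0,0,0.4],0,0],[[0,0,0.4],0,0],[[0,0,0.4],0,0],[[0,0,0.4],0,0],[[0,0,0.4],0,0],[[0,0,0.4],0,0],[[0,0,0.3],0,0],[[0,0,0],0,0]]'

```text
time: 3.65
eef_pos: [0.5086, -0.1485, 0.0901]
eef_rot: [-1.576, 0.001, -1.432]
force: [-7.4, 0.6, 4.9]
finger_gap: 0.0003
```

```bash
python3 w.py
```

```text
wrench x,y mm -54.22451267047197 1.515880060056221 z 90.13311102359938 tool z deg 7.978323776333411 [-1.57648506e+00  5.97388756e-04 -1.43154831e+00] F [-7.37  0.63  4.89] t 3.65 0.00034902406275957653
F along ex,ey -7.211845297998852 1.6522065921101112
```

Request:
play_rows --targets '[[[0,0,0.2],0,0],[[0,0,0.2],0,0],[[0,0,0],0,0]]'

```text
time: 3.95
eef_pos: [0.5118, -0.148, 0.0897]
eef_rot: [-1.578, 0.001, -1.432]
force: [-7.2, -1.1, 2.9]
finger_gap: 0.0005
```

```bash
python3 w.py
```

```text
wrench x,y mm -50.96246199580031 1.5579960878633914 z 89.71019594064559 tool z deg 7.972514664178661 [-1.57771164e+00  8.26189431e-04 -1.43164970e+00] F [-7.15 -1.07  2.92] t 3.95 0.0004573646296710048
F along ex,ey -7.231876114542643 -0.06604474670073553
```

Request:
play_rows --targets '[[[0,0,0.2],0,0],[[0,0,0.2],0,0],[[0,0,0],0,0]]'

```text
time: 4.25
eef_pos: [0.5145, -0.1476, 0.089]
eef_rot: [-1.58, 0.001, -1.432]
force: [-9.0, -1.1, 1.0]
finger_gap: 0.0004
```

Request:
play_rows --targets '[[[0,0,0.2],0,0],[[0,0,0],0,0]]'

```text
time: 4.45
eef_pos: [0.5152, -0.1475, 0.0887]
eef_rot: [-1.583, 0.002, -1.432]
force: [-10.8, -0.8, 1.1]
finger_gap: 0.0004
```

```bash
python3 w.py
```

```text
wrench x,y mm -47.509286914799965 1.6057113760130135 z 88.67859103790175 tool z deg 7.940958326241102 [-1.58265500e+00  1.56934364e-03 -1.43220046e+00] F [-10.8   -0.78   1.11] t 4.45 0.0004407005887055173
F along ex,ey -10.803172114329623 0.7320801124216748
```

Request:
play_rows --targets '[[[0,0,0.3],0,0],[[0,0,0],0,0],[[0,0,0],0,0]]'

```text
time: 4.75
eef_pos: [0.5161, -0.1474, 0.0882]
eef_rot: [-1.587, 0.002, -1.433]
force: [-14.6, -2.0, 3.8]
finger_gap: 0.0003
```

```bash
python3 w.py
```

```text
wrench x,y mm -46.606193457985704 1.6212817466807923 z 88.22861148178549 tool z deg 7.908974326148325 [-1.58653675  0.00204497 -1.43275868] F [-14.59  -2.01   3.82] t 4.75 0.00032177313798657504
F along ex,ey -14.72525383456214 0.035406315448576614
```

Force rises with almost no motion, so the jaws have stalled on the nut. I'll back off and look.

Request:
play_rows --targets '[[[0,0,-1.5],0,0],[[0,0,-2],0,0],[[0,-1.5,-2],0,0],[[0,-2,-2],0,0],[[1.7,-1,-2],0,0],[[3,0,0],0,0],[[0,0,0],0,0],[[0,0,0],0,0]]'

```text
time: 5.55
eef_pos: [0.4366, -0.2064, 0.1357]
eef_rot: [-1.571, 0.0, -1.432]
force: [0.1, -0.6, -0.9]
finger_gap: 0.0008
```

```bash
python3 w.py; python3 -c "
from h import *
i,im=snap('wrist','pics/w2.png')
j,a=snap('scene','pics/s2.png')
cv2.imwrite('pics/c2.png',np.hstack([cv2.resize(im,(400,300)),cv2.resize(a[205:325,160:320],(400,300),interpolation=cv2.INTER_CUBIC)]))"
```

```text
wrench x,y mm -133.5221731384499 -45.776545895325356 z 135.68965551824314 tool z deg 7.936514183976783 [-1.57050525e+00  6.25207359e-05 -1.43227802e+00] F [ 0.08 -0.62 -0.89] t 5.55 0.0007770324044331966
F along ex,ey -0.011769398160927482 -0.6251461254455976
```

View pics/c2.png

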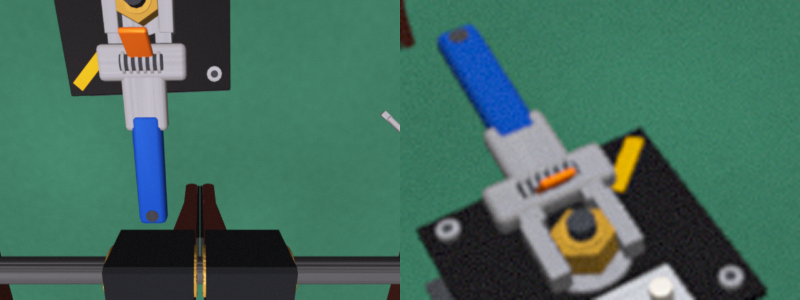

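The fin now leans towards the nut and the jaws touch it. Next I'll descend on the handle's right side, close in, then swing in an arc about the nut.

Request:
play_rows --targets '[[[0,2.5,0],0,0],[[0,3,0],0,0],[[0,2.5,0],0,0],[[0,0,0],0,0],[[-1,0,0],0,0],[[-0.7,0,0],0,0],[[0,0,0],0,0],[[0,0,0],0,0]]'

```text
time: 6.45
eef_pos: [0.4347, -0.1891, 0.0567]
eef_rot: [-1.569, -0.001, -1.43]
force: [-0.1, 0.3, -0.5]
finger_gap: 0.0008
```

```bash
python3 w.py
```

```text
wrench x,y mm -133.0210295479491 -28.386425775270784 z 56.66447307452943 tool z deg 8.0596079810922 [-1.56914304e+00 -8.99239930e-04 -1.43012963e+00] F [-0.09  0.33 -0.55] t 6.45 0.0007638010932141407
F along ex,ey -0.04001300667028489 0.3347306342859442
```

Request:
play_rows --targets '[[[-0.2,0,0],0,0],[[-0.87,0,-0.14],0.065,0],[[-0.87,0,-0.14],0.065,0],[[-0.87,0,-0.14],0.065,0],[[-0.87,0,-0.14],0.065,0],[[-0.87,0,-0.14],0.065,0],[[-0.87,0,-0.14],0.065,0],[[0,0,0],0,0]]'

```text
time: 7.25
eef_pos: [0.4269, -0.1347, 0.056]
eef_rot: [-1.57, 0.0, -1.821]
force: [-0.4, -0.0, 1.2]
finger_gap: 0.0003
```

```bash
python3 w.py
```

```text
wrench x,y mm -133.2260991458198 26.554387895972926 z 55.979781865461185 tool z deg -14.312486951630646 [-1.57016811e+00  4.19811845e-05 -1.82059635e+00] F [-0.39 -0.01  1.21] t 7.25 0.00031777376246679736
F along ex,ey -0.3897269025946916 0.042073923514422885
```

Request:
play_rows --targets '[[[-0.87,0,-0.14],0.065,0],[[-0.87,0,-0.14],0.065,0],[[-0.87,0,-0.14],0.065,0],[[-0.87,0,-0.14],0.065,0],[[-0.87,0,-0.14],0.065,0],[[0,0,0],0,0],[[0,0,0],0,0]]'

```text
time: 7.95
eef_pos: [0.4363, -0.0928, 0.0557]
eef_rot: [-1.571, 0.0, -2.143]
force: [0.3, -1.0, 0.8]
finger_gap: 0.0002
```

```bash
python3 w.py; python3 -c "
from h import *
i,im=snap('wrist','pics/w3.png')
j,a=snap('scene','pics/s3.png')
cv2.imwrite('pics/c3.png',np.hstack([cv2.resize(im,(400,300)),cv2.resize(a[205:325,160:320],(400,300),interpolation=cv2.INTER_CUBIC)]))"
```

```text
wrench x,y mm -118.0768803923886 66.79245296183174 z 55.700079297640215 tool z deg -32.80133838057753 [-1.57055257e+00  4.04981580e-05 -2.14328768e+00] F [ 0.34 -1.    0.79] t 7.95 0.00016216536298038889
F along ex,ey 0.19718939404690614 -1.0346546077004721
```

View pics/c3.png

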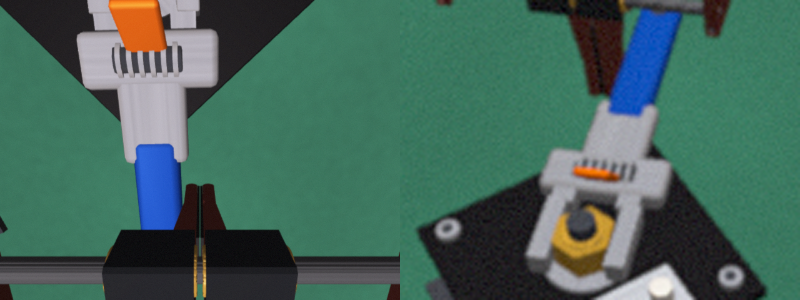

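The wrench has turned about 40° and the handle covers the mark. I'll push slightly more, then release sideways and lift.

Request:
play_rows --targets '[[[-0.87,0,-0.14],0.065,0],[[0,0,0],0,0],[[0,0,0],0,0],[[0,0,0],0,0],[[2,0,0],0,0],[[2,0,0],0,0],[[1,-3,0],0,0],[[0,-4,0],0,0],[[4,-4,0],0,0],[[4,0,0],0,0],[[4,0,0],0,0],[[4,0,0],0,0]]'

```text
time: 9.25
eef_pos: [0.316, -0.2504, 0.1616]
eef_rot: [-1.569, 0.0, -2.21]
force: [0.7, -1.0, -0.5]
finger_gap: 0.0004
```

Request:
play_rows --targets '[[[4,0,0],0,0],[[4,0,0],0,0],[[0,0,0],0,0],[[0,0,0],0,0]]'

```text
time: 9.65
eef_pos: [0.2687, -0.3137, 0.161]
eef_rot: [-1.571, 0.0, -2.213]
force: [1.2, 1.1, -0.9]
finger_gap: 0.0005
```

```bash
python3 w.py; python3 -c "
from h import *
i,im=snap('top','pics/t4.png')
j,a=snap('scene','pics/s4.png')
cv2.imwrite('pics/c4.png',np.hstack([cv2.resize(im[190:350,330:450],(450,600),interpolation=cv2.INTER_CUBIC)]))"
```

```text
wrench x,y mm -314.7609474392577 -128.62233442939254 z 161.00888296549329 tool z deg -36.78869736794144 [-1.57077537e+00  8.74141368e-05 -2.21288022e+00] F [ 1.19  1.08 -0.9 ] t 9.65 0.0005427171769857924
F along ex,ey 1.3310335618730187 0.9013067942995235
```

View pics/c4.png

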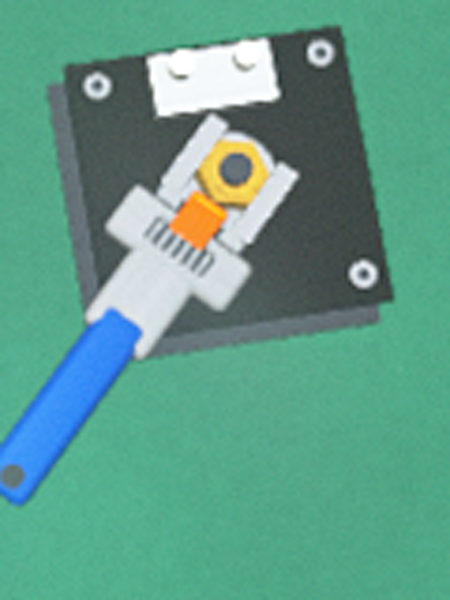

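View pics/s4.png

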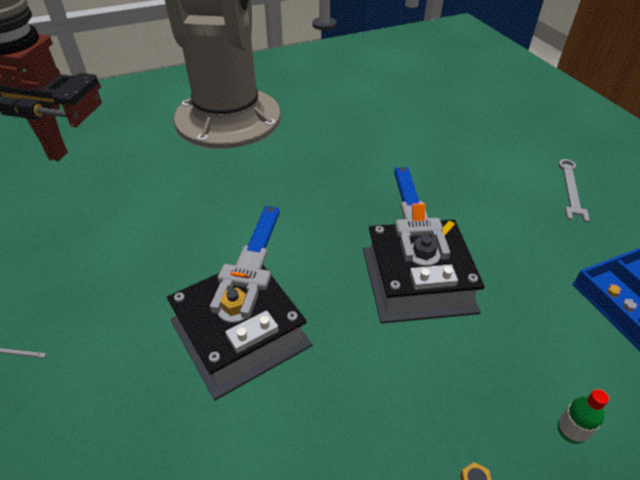

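Run:
```python
from h import *
t=env.camera_info("top")
P=lambda u,v,z,u0: ray(t,u0+u/3.75,190+v/3.75,z)
def ang(p,q): d=p-q; return np.degrees(np.arctan2(d[1],d[0])),np.hypot(*d[:2])
b=ang(P(199,166,.092,340),P(254,550,.0805,340)); a=ang(P(236,166,.092,330),P(12,476,.0805,330)); print(b,a,np.radians(b[0]-a[0]))
c=cv2.imread
n0=cv2.resize(c("pics/top0.png")[215:255,368:418],(400,320),interpolation=cv2.INTER_CUBIC)
n1=cv2.resize(c("pics/t4.png")[215:255,368:418],(400,320),interpolation=cv2.INTER_CUBIC)
cv2.imwrite("pics/c5.png",np.hstack([n0,n1]))
```

```text
(np.float64(8.611168619750023), np.float64(0.18036484885094212)) (np.float64(-34.77026472786204), np.float64(0.17998292468536725)) 0.7571488461502963
```

View pics/c5.png

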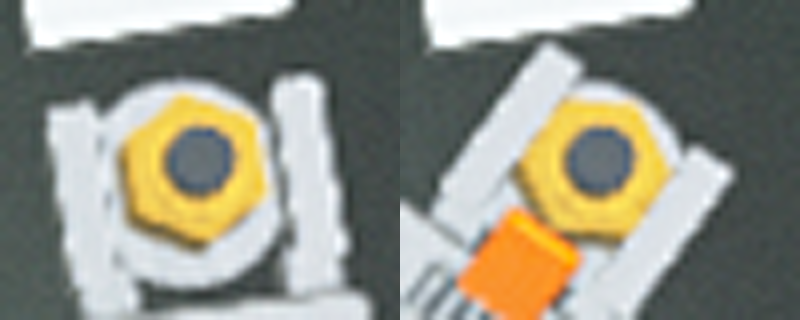

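The handle has turned 0.757 rad. The nut's flats have rotated with the jaws and lie against them. I'll hand in.

```bash
python3 -c "
from rig import env
print(env.sign_off())"
```

```text
the job is handed in; nothing more can be done
None
```

I closed the jaws on the brass nut, swung the wrench clockwise to the yellow mark, and handed the job in at about 10 s of the 54 s allowed. No verdict was reported.

- **Closing the jaws:** I pushed the orange fin towards the nut with shut fingers until it stalled. The force rose to about 15 N with almost no motion, and I estimate the worm was at about 1.2 rad.
- **Turning the nut:** I pushed the handle from its right side in an arc about the nut. The top camera puts the turn at about 0.76 rad (43 degrees), and the handle covers the yellow mark. In an enlarged view the nut's flats had turned by roughly the same amount (41 to 44 degrees) and still lay against the jaws.
- **State at hand-in:** The gripper was clear of everything, and the dark-nut wrench looked unmoved in the scene view.

The worm and nut angles come from the images and tool positions only, since neither joint can be read directly. No check failed. The one oddity was a force reading close to zero during the swing, but the pictures confirmed the wrench had moved.

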